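# Hang the cured eggshell tray on the hook stand

## Robot

A 6-joint arm with a two-finger parallel gripper is mounted at the origin on the work surface. World frame = base frame: x ahead of the robot, y to its left, z up, the work surface at z = 0. Lengths are in mm, angles in rad, forces in N, time in s.
With the tool pointing down it reaches from about 275 to 975 mm from the base axis. Payload 8.4 kg.
Tool frame: the origin (TCP) lies on the centre line of the jaws, within the pads' length; the fingertips stand 19 mm ahead of it and the grasp point (between the pads) is the TCP; z points along the fingers, y is the line along which they close (so a half turn about z gives the same grasp; the last joint's range is limited). The gripper opens to 92 mm and grips with 3 to 60 N. Pads are 20 mm wide; open, the fingers measure 128 mm over their backs; the gripper's body (75 mm by 189 mm) begins 69 mm behind the grasp point.
Start: joints at [-1.182, 0.353, 1.633, -0, 1.155, -0.002], TCP at [238.079, -577.881, 233.583] pointing down, gripper open.
Joint ranges: [-2.63, 2.63], [-0.92, 2.1], [0.06, 2.66], [-1.3, 4.44], [0, 2.69], [-3.02, 3.02]. Speed limits (rad/s): [2.22, 2.22, 2.79, 3.14, 3.14, 3.14].

## Interface

Orientations are given as a 3x3 rotation matrix whose columns are the frame's x, y, z axes.
In Python, from cell import observe, camera, camera_params, close_job gives the robot as it stands.
- The arm moves only by the shell command python3 -m crank 'ROWS' [OPENING] [FORCE]. ROWS is JSON, a list of rows, each a list of 2 entries, a list of its own where there are three numbers: the shift along the tool's x, y, z in m, then the turn about the tool's z in degrees. In form: [[[x, y, z], roll], ...]. A call has 1 to 10 rows; each row shifts and turns the commanded pose from where the row before left it, along the tool's axes as they then stand; what a row does not reach is not made up. A row lasts 1/8 s, in which the tool goes at most 62.5 mm and 10.7 degrees, less where a joint would pass 70% of its speed; a pose out of reach is approached as far as the arm can. A call is refused whole if a number of a shift passes 0.0625 or a number of a turn 10.7, either way. A call with a gripper value outside its range is refused whole. OPENING is the opening in per cent of the stroke, from 0 (shut) to 100 (fully open), set as the call begins (- or left out, the last holds). The fingers move at their own pace and stop on an object; FORCE is the grip in N (left out, the last holds). Time passes only in rows, so rows that do not move let the fingers close. It gives the time, the measured TCP pose, the force, the opening and the grip force at its end, in the units of the state.
- observe(): the state, without advancing time (a new reading comes with each control period).
- camera(name): name is "side" or "top"; returns (picture, depth): 384x512x3 uint8, red, green, blue; 384x512 float32, mm along the optical axis (not along the pixel's ray), 0 where there is no reading.
- camera_params(name): a dict with "fovy" (degrees; the focal length in pixels is half the picture's height over the tangent of half this angle, whatever the lens; pixels are square), "cx", "cy" (the principal point, pixels), "k1" (the pictures are not rectified: a ray, as slopes to the right and down, at radius r is drawn at 1 + k1 r^2 times it, then the intrinsics apply), "camera_from_world" (4x4, takes a point from world to camera coordinates). Camera axes: x right, y up, looking along -z (the intrinsics and any distortion apply to the point x, -y, -z); pixel columns grow to the right and rows downward; lengths in mm; the calibration is good to about 2 mm. A picture is of the moment at which its call begins. camera_params takes no time and is no camera call.
- close_job(): hands the job in; it is judged then, once.
The state is a dict: "clock": time; "q": joint angles; "dq": joint speeds; "tau": joint torques, N m; "tcp_pos": TCP position; "eef_rot": TCP orientation; "force": force on the tool from outside, world axes, zero at the start; "ft_torque": the same for the moment, N m; "grip_width": finger opening in mm; "grip_force": force on a finger pad.
Only numpy, scipy, OpenCV 4.12 (cv2) and the standard library are available. Lean on these libraries where they do the work, as an engineer would, in place of code of your own. Each camera call takes 0.05 s, during which the arm holds its last target. There are 200 camera calls.

## Task

Draw the carriage out from under the dust hood by its knob until it is fully home against its end stop, lift the vermilion tray up out of it, and gently hang the tray by its brass loop on the hook stand so that its eggshell face points outward, towards the hook's open tip. Never let its fresh lacquer touch the counter. Leave the tray hanging freely and still, the empty carriage out at its stop, and the other things on the counter where they are.

Things in the scene. Friction and masses are not known exactly. Their poses are not given: they have to be found in the camera images.
- rail: Fixed rail: wooden board 130 x 370 x 14 mm, two brass rods along its y axis. Origin on the counter, 50 mm to -y of the board's middle. The carriage draws out to -y; end stop block at y=-0.121, 40 mm high. A clear dust hood in a brass frame, 178 mm wide (x), 238 mm high, covers y=0.065 (open mouth) to 0.215. Yaw near 0.
- carriage (a joint): Travel of the carriage along the rail in m: 0 fully under the hood, 0.170 fully out against the end stop. Slides with about 1.2 N of friction plus slight damping and stays where it is left.
- knob (a point): Grip point on the carriage's upright brass knob: cylinder 20 mm in diameter, 74 to 104 mm above the counter; this point on its axis 89 mm up. It stands 150 mm in front of the slot (to the rail's -y) on a draw bar (top 51 mm up), outside the hood, clear all round. Moves with the carriage; axes those of the rail.
- slot (a point): Centre of the floor of the slot in the carriage, 45 mm above the counter; moves with the carriage, axes parallel to the rail's. Wooden cheeks 40 mm high hold the foot of the tray all round with about 1 mm of play to its faces and 1.5 mm to its edges.
- tray: Loose lacquer tray, upright slab 60 wide (y) x 140 high (z) x 12 mm thick (x), about 0.12 kg. Origin at the centre of its lower end. Front (-x) is the marked face: vermilion rim, cream eggshell mosaic; back (+x) plain black. Stands in the slot, face to the rail's +y. Can be taken from above by its side edges (60 mm apart) near the top; a brass loop stands on its top end.
- tray_loop (a point): Centre of the opening of the tray's brass loop, 152 mm above the tray's origin (12 mm above its top end), axes those of the tray. The opening is 24 mm wide (y) x 24 mm high (z) and is threaded along x; the wire is 4 mm square, so the loop ends 28 mm above the tray's top end.
- tray_face (a point): Centre of the tray's eggshell face, 70 mm above its lower end and 4 mm towards local -x; axes those of the tray.
- stand: Fixed hook stand: base 120 mm in diameter, brass column 22 mm thick at its top (212 mm high), one level hook 7 mm thick along this frame's -x, axis 205 mm up, straight to 86 mm from the column's axis, then turned up 10 mm. Origin on the counter under the column. Tray hung: loop centre 196 mm up, lower end 44 mm; face outward, its yaw equals the stand's.
- hook_tip (a point): Centre of the upturned end of the hook, 94 mm from the column's axis, 215 mm above the counter; axes those of the stand.
- hook_root (a point): Point on the hook's axis where it leaves the column, 8 mm from the column's axis, 205 mm above the counter; axes those of the stand.
- scraper: Loose horn scraper, flat, 122 x 55 x 6 mm, brown, lying on the counter. Bystander.
- cork: Loose cork sanding block 110 x 60 x 34 mm. Bystander.
- dish: Loose white ceramic slab 120 x 180 x 10 mm carrying three 50 mm eggshell mosaic tiles, 18 mm high in all. Bystander.
- cup: Loose celadon cup with its lid on, 88 mm in diameter, 105 mm high. Bystander.
- bowl: Loose black lacquer bowl, 120 mm in diameter, 50 mm high. Bystander.
- brush: Loose flat lacquer brush 183 x 46 x 13 mm lying on the counter. Bystander.
Things that resemble listed ones, but are neither listed nor needed, are in the scene too. What is shaped like the stand but purple is not meant.

How it is judged (in metres and radians):
On the way, in this order (a step that is already met when the one before it is completed fails the run):
1. the carriage is drawn out against its end stop (within 8 mm) with the tray still standing in its slot (value of joint carriage above 0.162 m and distance between tray and slot below 0.012 m), for 0.2 s.
2. the tray is lifted clear above the carriage's cheeks, the carriage still out (value of joint carriage above 0.155 m and z of tray in the frame of slot above 0.042 m), for 0.1 s.
At the end, for the whole second after the job is handed in: The released tray hangs still by its loop on the hook (loop centre between column and tip, within 13 mm sideways, 188 to 203 mm up), upright within 0.2 rad, eggshell face towards the hook tip within 0.45 rad of straight outward; the carriage is out within 15 mm of its stop (x of tray_loop in the frame of stand between -0.09 and -0.01 m and y of tray_loop in the frame of stand between -0.013 and 0.013 m and height (world z) of tray_loop between 0.188 and 0.203 m and x of hook_tip in the frame of tray below -0.002 m and x of hook_root in the frame of tray above 0 m and angle between the x axis of tray and the x axis of stand, either way round below 0.45 rad and angle between tray's own z axis and vertical below 0.2 rad and contact force between tray and stand above 0.3 N and linear speed of tray below 0.04 m/s and value of joint carriage above 0.155 m); the robot touches nothing.
It fails at once if the tray is dropped or set on the counter (height (world z) of tray below 0.02 m).
It fails at once if the tray is knocked hard against the hook stand (over 20 N) (contact force between tray and stand above 20 N).
It fails at once if a bystander is moved more than 30 mm (distance of any of scraper, cork, dish, cup, bowl, brush from where it was at the start of the episode above 0.03 m).
It also fails if it takes over 64 s, if anything falls off the work surface, if the arm or the gripper's body presses on something with over 40 N, if the wrist force passes 120 N, or if a joint passes its speed limit or range.

## Working session

There is one attempt and no reset: what is moved stays moved. The work goes in short steps, Python scripts to look and compute and a shell command to move; the robot and the scene stay as the last step left them, time stands still between calls to the robot, and variables do not carry over. Pictures are saved under pics/ and viewed, at most 10 in all, crops included, and the job is handed in when it is done.

```bash
mkdir -p pics; ls; cat > h.py <<'E'
import numpy as np, cv2
from cell import observe, camera, camera_params
def cam(n):
    p=camera_params(n); f=192/np.tan(np.radians(p["fovy"])/2)
    return p,f,np.array(p["camera_from_world"])
def ray(n,u,v):
    p,f,T=cam(n); d=np.array([(u-p["cx"])/f,(v-p["cy"])/f]); s=d.copy()
    for _ in range(20): s=d/(1+p["k1"]*(s@s))
    R=T[:3,:3]; o=-R.T@T[:3,3]
    return o,R.T@np.array([s[0],-s[1],-1])
def onz(n,u,v,z):
    o,d=ray(n,u,v); return o+d*(z-o[2])/d[2]
def pt(n,u,v,D):
    o,d=ray(n,u,v); return o+d*D
def proj(n,P):
    p,f,T=cam(n); c=T[:3,:3]@np.array(P,float)+T[:3,3]; s=np.array([c[0],-c[1]])/-c[2]
    s=s*(1+p["k1"]*(s@s)); return s*f+[p["cx"],p["cy"]]
def cloud(n,depth):
    p,f,T=cam(n); v,u=np.mgrid[:384,:512]
    d=np.stack([(u-p["cx"])/f,(v-p["cy"])/f],-1); s=d.copy()
    for _ in range(20): s=d/(1+p["k1"]*(s**2).sum(-1,keepdims=True))
    c=np.stack([s[...,0]*depth,-s[...,1]*depth,-depth],-1)
    return (c-T[:3,3])@T[:3,:3]
E
python3 - <<'E'
from h import *
for n in("top","side"):
    im,d=camera(n); np.savez("pics/%s0.npz"%n,im=im,d=d)
    cv2.imwrite("pics/%s0.png"%n,cv2.resize(im[...,::-1],(800,600),interpolation=cv2.INTER_CUBIC))
    print(n,camera_params(n), ray(n,256,192))
s=observe(); print(s["tcp_pos"],s["eef_rot"],s["force"])
E
```

```text
pics
top {'fovy': 51.30820306740035, 'cx': 260.11683861303385, 'cy': 196.83298648787124, 'k1': -0.03841807361502504, 'camera_from_world': array([[-3.22817333e-02, -9.99464610e-01, -5.32755459e-03,
        -5.78820009e+01],
       [ 9.75924212e-01, -3.26708992e-02,  2.15649126e-01,
        -5.07669251e+02],
       [-2.15707725e-01,  1.76223804e-03,  9.76456385e-01,
        -1.37120008e+03],
       [ 0.00000000e+00,  0.00000000e+00,  0.00000000e+00,
         1.00000000e+00]])} (array([ 197.7997322 ,  -72.02064143, 1448.08713207]), array([ 0.22783876,  0.0081355 , -0.9737944 ]))
side {'fovy': 53.577118349733865, 'cx': 254.03864784589274, 'cy': 193.68721784332766, 'k1': -0.09647176765706131, 'camera_from_world': array([[ 9.86602065e-01, -1.61788935e-01, -2.09929979e-02,
        -4.86656970e+02],
       [ 1.09167429e-01,  5.59065118e-01,  8.21905509e-01,
        -1.36033779e+02],
       [-1.21238764e-01, -8.13185424e-01,  5.69236882e-01,
        -1.20270089e+03],
       [ 0.00000000e+00,  0.00000000e+00,  0.00000000e+00,
         1.00000000e+00]])} (array([ 349.17325927, -980.70280715,  786.21222927]), array([ 0.12681163,  0.81483141, -0.56569857]))
[ 237.94015344 -577.48629073  232.93299853] [[ 9.24592663e-01  3.80956954e-01 -4.54193223e-04]
 [ 3.80957224e-01 -9.24591949e-01  1.14918125e-03]
 [ 1.78451923e-05 -1.23555275e-03 -9.99999237e-01]] [1.14155776 0.60043379 0.08801728]
```

View pics/top0.png

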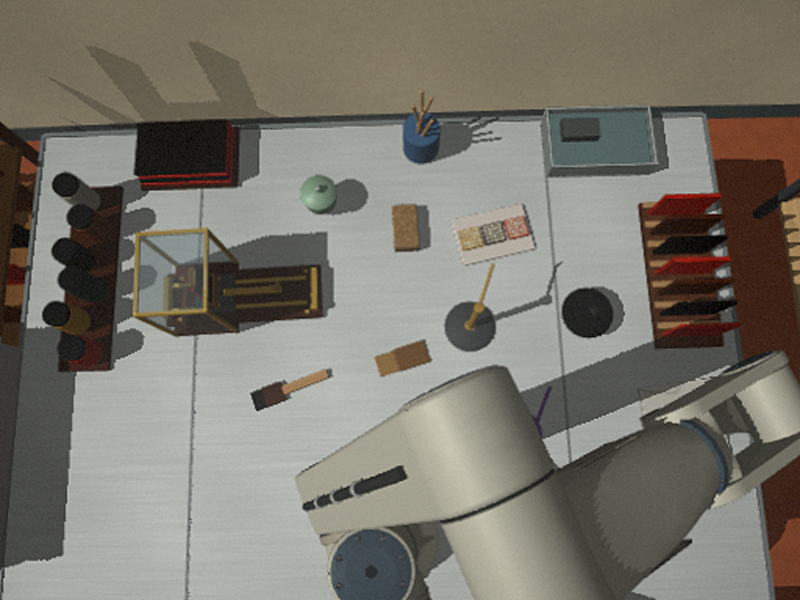

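View pics/side0.png

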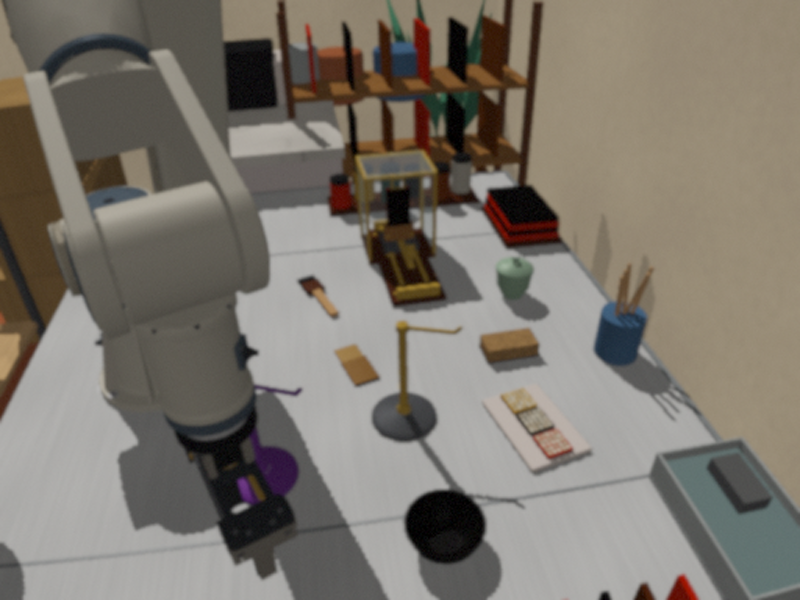

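The top view shows the rail and hood at about (130–330, 230–335). The brass stand's base is at (470,325), with its hook tip at (490,265). The side view shows the tray's black back at (398,205) under the hood. The stand candidates are brass (470,325) and purple (540,410) in the top view. The task rules out purple, so the brass one is meant. I'll enlarge both areas to confirm.

```bash
python3 - <<'E'
from h import *
t=np.load("pics/top0.npz"); s=np.load("pics/side0.npz")
a=t["im"][140:220,80:213]; b=s["im"][90:200,215:300]; c=t["im"][160:235,275:375]; d=s["im"][195:290,230:310]
R=lambda x:cv2.resize(x[...,::-1],(400,300),interpolation=cv2.INTER_CUBIC)
cv2.imwrite("pics/crop.png",np.vstack([np.hstack([R(a),R(b)]),np.hstack([R(c),R(d)])]))
C=cloud("top",t["d"])
def show(n,z0,z1,u0,u1,v0,v1):
    im,D=(t if n=="top" else s)["im"],(t if n=="top" else s)["d"]
    P=cloud(n,D); hsv=cv2.cvtColor(im,cv2.COLOR_RGB2HSV)
    m=np.zeros(D.shape,bool); m[v0:v1,u0:u1]=1
    m&=(P[...,2]>z0)&(P[...,2]<z1)&(D>0)
    return m,P,hsv
# hook: z 195..225 near stand
for n,w in(("top",(280,375,150,240)),("side",(230,310,195,290))):
    m,P,h=show(n,190,230,*w); q=P[m]; print(n,"hook pts",len(q),q.min(0),q.max(0)); 
    if len(q)>5:
        xy=q[:,:2]; mu=xy.mean(0); _,_,V=np.linalg.svd(xy-mu); k=(xy-mu)@V[0]; print(mu,V[0],mu+V[0]*k.min(),mu+V[0]*k.max(),np.median(q[:,2]))
# rail board pts z 8..20 and others
m,P,h=show("top",8,25,120,215,160,225); q=P[m]; print("board",len(q),cv2.minAreaRect(q[:,:2].astype(np.float32)))
m,P,h=show("top",30,48,185,215,160,210); q=P[m]; print("stop",len(q),cv2.minAreaRect(q[:,:2].astype(np.float32)),np.median(q[:,2]))
m,P,h=show("top",90,112,130,215,160,210); q=P[m]; print("knob",len(q),q.mean(0) if len(q) else 0)
m,P,h=show("side",80,112,215,300,130,200); q=P[m]; print("knob s",len(q),q.mean(0),q.min(0),q.max(0)); 
m,P,h=show("top",225,250,80,170,140,215); q=P[m]; print("hood",len(q),cv2.minAreaRect(q[:,:2].astype(np.float32)))
E
```

```text
top hook pts 94 [ 458.64983067 -256.54590802  202.442019  ] [ 560.30901667 -210.66523693  219.14841391]
[ 500.18300705 -233.19836349] [-0.93542312  0.35353019] [ 559.68907336 -255.68785563] [ 459.09731787 -217.6705973 ] 209.46252962250065
side hook pts 170 [ 460.64033119 -255.96399095  191.17342443] [ 557.33058151 -208.19847021  219.72138306]
[ 497.37430973 -232.21570531] [ 0.94688565 -0.32157048] [ 460.73859388 -219.77390244] [ 557.09922172 -252.49879692] 207.39384130514816
board 1564 ((554.56298828125, 270.04974365234375), (334.4261779785156, 217.63470458984375), 89.42725372314453)
stop 172 ((564.2977294921875, 165.3262481689453), (98.23517608642578, 67.03103637695312), 0.3078691363334656) 38.250064835635655
knob 95 [555.24081236 333.66722757 100.06332529]
knob s 347 [560.3024497  378.32427619  93.82634727] [469.331578   210.15406652  80.07366884] [647.0451583  485.06864362 111.55225812]
hood 2536 ((557.2329711914062, 402.9651794433594), (178.86077880859375, 152.1107635498047), 1.554709553718567)
```

View pics/crop.png

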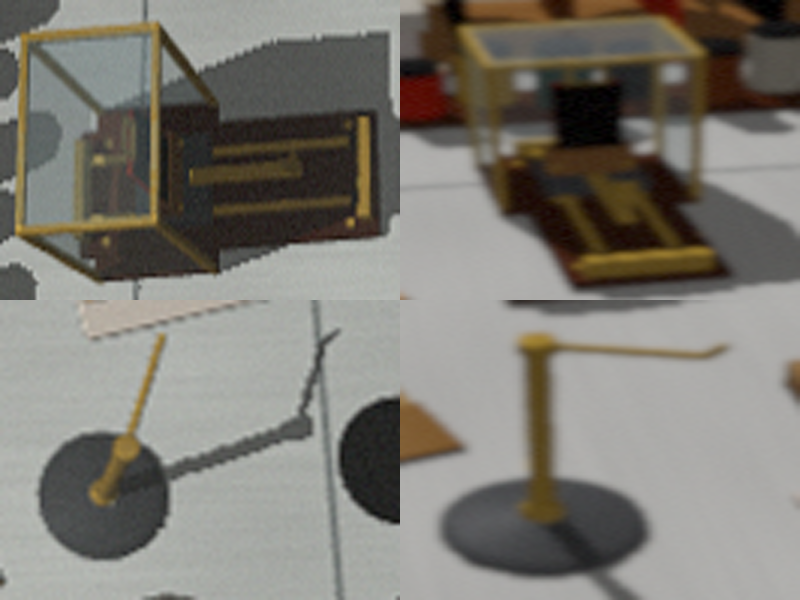

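The crops show the knob top at about (292,160) in the upper-left crop, standing on the draw bar. The brass stand with its upturned hook is confirmed: column top at (126,445) and tip at (163,336) in the lower-left crop. Next I'll refine the knob, the yaw and the hook line.

```bash
python3 - <<'E'
from h import *
t=np.load("pics/top0.npz"); s=np.load("pics/side0.npz")
P=cloud("top",t["d"]); h=cv2.cvtColor(t["im"],cv2.COLOR_RGB2HSV)
v,u=np.mgrid[:384,:512]
b=(h[...,0]>15)&(h[...,0]<32)&(h[...,1]>110)
def line(q):
    mu=q.mean(0); _,_,V=np.linalg.svd(q-mu); k=(q-mu)@V[0]; return mu,V[0],k.min(),k.max()
m=b&(abs(P[...,2]-40)<8)&(u>190)&(u<212)&(v>165)&(v<205); print("stop",m.sum(),line(P[m][:,:2]),P[m].min(0),P[m].max(0))
m=(abs(P[...,2]-101)<8)&(u>168)&(u<188)&(v>172)&(v<195); print("knob",m.sum(),np.median(P[m],0),P[m].min(0),P[m].max(0),u[m].mean(),v[m].mean(), onz("top",u[m].mean(),v[m].mean(),104))
m=(abs(P[...,2]-238)<10)&(u>80)&(u<160)&(v>140)&(v<220); q=P[m][:,:2]
for nm,f in(("mouth",lambda q:q[:,1]<336),("left",lambda q:q[:,0]<478),("right",lambda q:q[:,0]>637)):
    k=q[f(q)]; print(nm,len(k),line(k))
print("knob px104",onz("top",177,182.7,104))
print("col",onz("top",306.5,196.25,212),"tip",onz("top",315.3,169,217))
# base disc
m=(h[...,1]<70)&(h[...,2]<110)&(u>280)&(u<322)&(v>188)&(v<232); c=max(cv2.findContours(m.astype(np.uint8),0,1)[0],key=cv2.contourArea); (x,y),r=cv2.minEnclosingCircle(c); print("base",x,y,r,onz("top",x,y,12))
# side view
print("side col/tip",)
Q=cloud("side",s["d"]); hs=cv2.cvtColor(s["im"],cv2.COLOR_RGB2HSV)
m=(hs[...,0]>12)&(hs[...,0]<32)&(hs[...,1]>110)&(Q[...,2]>196)&(Q[...,2]<225)&(u>230)&(u<310)&(v>195)&(v<290)
mt=m&(u>268); q=Q[mt]; print(mt.sum(),line(q[:,:2]),u[mt].max(),np.median(q[:,2])); mc=m&(u<266); print("coltop",Q[mc].mean(0),Q[mc].min(0),Q[mc].max(0))
k=proj("side",[561,250,89]); print("knob side",k)
E
```

```text
stop 111 (array([564.64288736, 141.37785372]), array([-0.99995334,  0.0096602 ]), np.float64(-48.87842336185489), np.float64(49.34786482096721)) [515.30261432 131.6862373   32.15741833] [613.53714331 176.59217381  45.5269908 ]
knob 17 [558.00903894 218.19564937 103.95705382] [553.17077606 212.42643183  93.50731461] [572.55623307 230.879642   107.99088864] 175.35294117647058 181.05882352941177 [560.85129777 218.88412146 104.        ]
mouth 158 (array([547.0230054 , 331.18061279]), array([-0.99981019, -0.01948313]), np.float64(-101.08108993045288), np.float64(75.39323919691802))
left 153 (array([472.7023823 , 406.54135865]), array([ 0.01904627, -0.9998186 ]), np.float64(-66.9098080446329), np.float64(80.6596073890342))
right 109 (array([641.28760874, 397.54793784]), array([-0.01744113,  0.99984789]), np.float64(-66.84306841813644), np.float64(80.16157847858597))
knob px104 [554.7456819  213.04490063 104.        ]
col [ 467.83682726 -221.13885844  212.        ] tip [ 555.10847914 -253.87674002  217.        ]
base 303.0 206.5 19.137758255004883 [ 473.58935124 -230.2651071    12.        ]
side col/tip<stdin>:7: RuntimeWarning: Mean of empty slice.
  ret = um.true_divide(
Traceback (most recent call last):
ValueError: zero-size array to reduction operation minimum which has no identity
```

```bash
python3 -m crank '[[[0,0,-0.03],-9.8],[[0,0,-0.03],-9.8],[[0,0,-0.03],-9.8],[[0,0,-0.02],-9.8],[[0,0,0],-9.8],[[0,0,0],-9.8],[[0,0,0],-9.9]]' 100 20
```

```text
clock: 0.98
tcp_pos: [238.0, -577.6, 343.2]
eef_rot: [[-0.025, 1.0, -0.0], [1.0, 0.025, 0.001], [0.001, -0.0, -1.0]]
force: [-0.5, -0.1, -0.0]
grip_width: 91.8
grip_force: 0.0
```

```bash
python3 -m crank '[[[0.05,0.021,0],0],[[0.05,0.021,0],0],[[0.05,0.021,0],0],[[0.05,0.021,0],0],[[0.05,0.021,0],0],[[0.05,0.021,0],0],[[0.05,0.021,0],0],[[0.05,0.021,0],0]]'
```

```text
clock: 1.98
tcp_pos: [398.6, -173.1, 343.5]
eef_rot: [[-0.019, 1.0, 0.0], [1.0, 0.019, -0.0], [-0.0, 0.0, -1.0]]
force: [1.2, 0.0, 0.4]
grip_width: 91.4
grip_force: 0.0
```

```bash
python3 -m crank '[[[0.0484,0.0211,0],0],[[0.0484,0.0211,0],0],[[0.0484,0.0211,0],0],[[0.0484,0.0211,0],0],[[0.0484,0.0211,0],0],[[0.0484,0.0211,0],0],[[0.0484,0.0211,0],0],[[0.0484,0.0211,0],0],[[0,0,0],0]]'
python3 - <<'E'
from h import *
im,d=camera("side"); print(np.round(observe()["tcp_pos"],1))
P=cloud("side",d);h=cv2.cvtColor(im,cv2.COLOR_RGB2HSV); v,u=np.mgrid[:384,:512]
b=(h[...,0]>12)&(h[...,0]<34)&(h[...,1]>90)
m=b&(P[...,2]>70)&(P[...,2]<110)&(abs(P[...,0]-560)<30)&(abs(P[...,1]-216)<25); print("knob",m.sum(),P[m].min(0),P[m].max(0),np.median(P[m],0))
m=b&(P[...,2]>199)&(P[...,2]<225)&(P[...,0]>440)&(P[...,0]<580)&(P[...,1]<-190)&(P[...,1]>-280); q=P[m]; k=q[q[:,0]>482][:,:2]
mu=k.mean(0); V=np.linalg.svd(k-mu)[2][0]; t=(k-mu)@V; print("hook",m.sum(),mu,V,mu+V*t.min(),mu+V*t.max()); c=q[q[:,0]<482]; print("col",c.min(0),c.max(0),c.mean(0))
E
```

```text
clock: 3.1
tcp_pos: [560.3, 218.4, 342.5]
eef_rot: [[-0.022, 1.0, -0.001], [1.0, 0.022, 0.0], [0.0, -0.001, -1.0]]
force: [0.1, -0.1, -0.7]
grip_width: 91.6
grip_force: 0.0
[559.6 216.5 342.6]
knob 43 [556.62132607 211.48637862  72.94317305] [572.72483879 223.88320036 107.58888241] [563.75904967 216.93209483  91.85851119]
hook 48 [ 492.1840112 -227.7712777] [ 0.71745177 -0.69660818] [ 491.09876497 -226.71756033] [ 493.26925742 -228.82499507]
col [ 461.04456767 -231.76536591  199.33798475] [ 481.19171643 -213.17192554  214.49421436] [ 469.30512042 -224.77542558  209.14711373]
```

```bash
python3 -m crank '[[[0.002,0.003,0.05],0],[[0,0,0.05],0],[[0,0,0.05],0],[[0,0,0.05],0],[[0,0,0.03],0],[[0,0,0.023],0],[[0,0,0],0]]'
python3 -m crank '[[[0,0,0],0],[[0,0,0],0],[[0,0,0],0],[[0,0,0],0],[[0,0,0],0],[[0,0,0],0]]' 0 20
```

```text
clock: 4.03
tcp_pos: [561.2, 215.8, 89.3]
eef_rot: [[-0.018, 1.0, -0.004], [1.0, 0.018, -0.002], [-0.002, -0.004, -1.0]]
force: [0.6, -0.3, 0.1]
grip_width: 91.6
grip_force: 0.0
clock: 4.78
tcp_pos: [562.7, 217.7, 90.5]
eef_rot: [[-0.019, 1.0, -0.0], [1.0, 0.019, -0.0], [-0.0, -0.0, -1.0]]
force: [-0.1, -0.4, 0.8]
grip_width: 34.0
grip_force: 0.0
```

```bash
python3 -m crank '[[[0,0,0],0],[[0,0,0],0],[[0,0,0],0],[[0,0,0],0]]' 0 20
python3 -m crank '[[[-0.008,0,0],0],[[-0.016,0,0],0],[[-0.018,0,0],0],[[-0.018,0,0],0],[[-0.018,0,0],0],[[-0.018,0,0],0],[[-0.018,0,0],0],[[-0.018,0,0],0],[[-0.012,0,0],0],[[-0.008,0,0],0]]'
```

```text
clock: 5.28
tcp_pos: [562.2, 217.6, 90.5]
eef_rot: [[-0.019, 1.0, -0.001], [1.0, 0.019, -0.0], [-0.0, -0.001, -1.0]]
force: [-3.4, 0.4, 2.0]
grip_width: 19.6
grip_force: 20.0
clock: 6.52
tcp_pos: [566.7, 64.7, 90.6]
eef_rot: [[-0.019, 1.0, 0.002], [1.0, 0.019, 0.0], [0.0, 0.002, -1.0]]
force: [5.2, 2.2, -8.9]
grip_width: 19.7
grip_force: 20.0
```

```bash
python3 -m crank '[[[-0.006,0,0],0],[[-0.005,0,0],0],[[-0.004,0,0],0],[[0,0,0],0]]'; python3 -m crank '[[[-0.003,0,0],0],[[-0.002,0,0],0],[[0,0,0],0]]'
```

```text
clock: 7.02
tcp_pos: [567.2, 49.9, 90.6]
eef_rot: [[-0.019, 1.0, 0.002], [1.0, 0.019, -0.0], [-0.0, 0.002, -1.0]]
force: [6.7, -0.3, -8.9]
grip_width: 19.0
grip_force: 20.0
clock: 7.4
tcp_pos: [567.2, 47.5, 90.6]
eef_rot: [[-0.018, 1.0, 0.002], [1.0, 0.018, 0.003], [0.003, 0.002, -1.0]]
force: [6.7, 14.5, -9.9]
grip_width: 19.5
grip_force: 20.0
```

```bash
python3 -m crank '[[[0.0025,-0.001,0],0],[[0,0,0],0],[[0,0,0],0],[[0,0,0],0],[[0,0,0],0],[[0,0,0],0]]' 100 20
python3 -m crank '[[[0,0,-0.03],0],[[0,0,-0.06],0],[[0,0,-0.06],0],[[0,0,-0.06],0],[[-0.03,0,-0.04],0],[[-0.05,0,0],0],[[-0.03,0,0],0],[[0,0,0],0]]'
python3 - <<'E'
from h import *
out=[]
for n in("top","side"):
    im,d=camera(n); np.savez("pics/%s1.npz"%n,im=im,d=d); out.append(im)
R=lambda x:cv2.resize(x[...,::-1],(400,450),interpolation=cv2.INTER_CUBIC)
cv2.imwrite("pics/c1.png",np.hstack([R(out[0][130:230,90:220]),R(out[1][90:220,205:305])]))
E
```

```text
clock: 8.15
tcp_pos: [565.0, 48.1, 90.6]
eef_rot: [[-0.019, 1.0, -0.0], [1.0, 0.019, 0.0], [0.0, -0.0, -1.0]]
force: [-0.2, -0.1, 0.6]
grip_width: 77.3
grip_force: 0.0
clock: 9.15
tcp_pos: [567.0, -63.5, 340.6]
eef_rot: [[-0.016, 1.0, 0.0], [1.0, 0.016, -0.0], [-0.0, 0.0, -1.0]]
force: [-0.6, 0.3, -0.2]
grip_width: 91.7
grip_force: 0.0
```

View pics/c1.png

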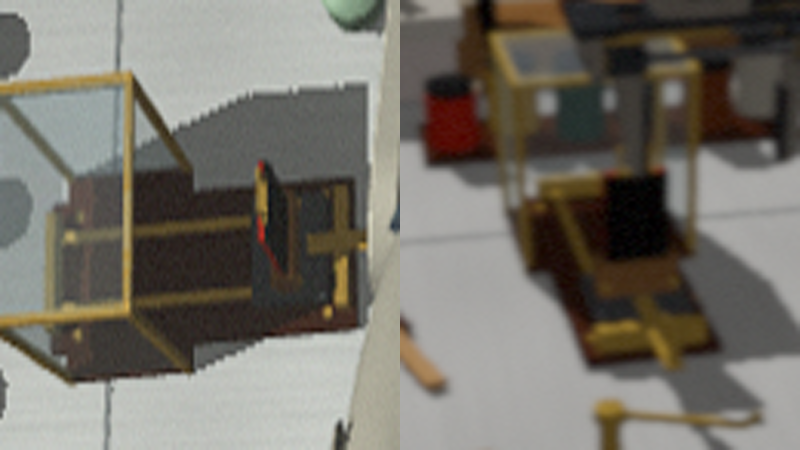

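The carriage is out and the tray stands upright in it. The tray's top edge is at (262,165–240) in the left crop and its black back is at (635,215) in the right. Next I'll measure the tray.

```bash
python3 - <<'E'
from h import *
for n in("top","side"):
    t=np.load("pics/%s1.npz"%n); P=cloud(n,t["d"]); h=cv2.cvtColor(t["im"],cv2.COLOR_RGB2HSV)
    m=(P[...,2]>110)&(P[...,2]<188)&(abs(P[...,0]-563)<60)&(abs(P[...,1]-197)<40)
    q=P[m]; print(n,m.sum(),np.percentile(q,[2,50,98],axis=0).round(1).tolist(),cv2.minAreaRect(q[:,:2].astype(np.float32)))
    r=m&(q is not None)&(P[...,2]>175); print(" top edge",r.sum(),np.percentile(P[r],[3,50,97],axis=0).round(1).tolist())
    l=(P[...,2]>188)&(P[...,2]<220)&(abs(P[...,0]-563)<60)&(abs(P[...,1]-197)<25); print(" loop",l.sum(),np.percentile(P[l],[3,50,97],axis=0).round(1).tolist() if l.sum() else 0)
# z~208 ray of loop top in top image
t=np.load("pics/top1.npz");h=cv2.cvtColor(t["im"],cv2.COLOR_RGB2HSV)
print(proj("top",[564,198,185]),proj("top",[564,198,211]))
m=np.zeros(h.shape[:2],bool); m[165:215,168:186]=1
k=m&(h[...,0]>15)&(h[...,0]<34)&(h[...,1]>100)&(h[...,2]>120); v,u=np.nonzero(k); print(u.min(),u.max(),v.min(),v.max(),len(u))
E
```

```text
top 134 [[533.9, 194.2, 115.5], [559.6, 196.4, 168.1], [591.4, 206.4, 187.0]] ((563.4100341796875, 200.60787963867188), (60.36909484863281, 12.876914978027344), 0.917442798614502)
 top edge 55 [[534.5, 194.7, 175.6], [559.6, 199.8, 184.2], [591.5, 206.6, 187.4]]
 loop 32 [[541.0, 195.5, 188.2], [562.6, 200.6, 210.3], [588.9, 204.3, 216.2]]
side 325 [[536.1, 193.9, 111.8], [564.6, 198.5, 149.6], [593.8, 204.7, 186.1]] ((565.1004028320312, 202.56129455566406), (59.0413703918457, 21.716650009155273), 1.740792155265808)
 top edge 55 [[537.1, 194.2, 175.3], [558.7, 198.4, 180.9], [591.1, 209.0, 186.9]]
 loop 16 [[549.0, 196.8, 188.6], [552.4, 200.7, 199.2], [580.8, 206.2, 212.7]]
[176.47778728 173.66132421] [174.7923574  171.46731485]
173 176 167 178 23
```

```bash
python3 -m crank '[[[0.03,0,0],0],[[0.05,0.0015,0],0],[[0.05,0,0],0],[[0.05,0,0],0],[[0.05,0,0],0],[[0.033,0,0],0],[[0,0,0],0],[[0,0,0],0]]'
```

```text
clock: 10.25
tcp_pos: [563.2, 201.4, 340.4]
eef_rot: [[-0.02, 1.0, -0.0], [1.0, 0.02, -0.0], [-0.0, -0.0, -1.0]]
force: [-0.4, -0.7, 0.3]
grip_width: 92.1
grip_force: 0.0
```

```bash
python3 -m crank '[[[-0.0015,0.0005,0.04],0],[[0,0,0.04],0],[[0,0,0.035],0],[[0,0,0.03],0],[[0,0,0.02],0],[[0,0,0.01],0],[[0,0,0],0]]'
python3 -m crank '[[[0,0,0],0],[[0,0,0],0],[[0,0,0],0],[[0,0,0],0],[[0,0,0],0],[[0,0,0],0]]' 0 20
```

```text
clock: 11.12
tcp_pos: [564.0, 199.0, 165.4]
eef_rot: [[-0.018, 1.0, -0.001], [1.0, 0.018, -0.0], [-0.0, -0.001, -1.0]]
force: [0.2, 0.7, -0.4]
grip_width: 92.0
grip_force: 0.0
clock: 11.88
tcp_pos: [564.3, 199.8, 165.9]
eef_rot: [[-0.019, 1.0, 0.0], [1.0, 0.019, 0.0], [0.0, 0.0, -1.0]]
force: [-1.6, 0.5, 3.9]
grip_width: 60.1
grip_force: 19.9
```

```bash
python3 -m crank '[[[0,0,-0.005],0],[[0,0,-0.01],0],[[0,0,-0.01],0],[[0,0,-0.01],0],[[0,0,-0.01],0],[[0,0,-0.015],0],[[0,0,-0.02],0],[[0,0,-0.02],0],[[0,0,0],0]]'
python3 - <<'E'
from h import *
t=np.load("pics/top1.npz"); 
for n in("top","side"):
    im,d=camera(n); P=cloud(n,d); z=observe()["tcp_pos"]; print(n,z)
    h=cv2.cvtColor(im,cv2.COLOR_RGB2HSV)
    m=(P[...,2]>150)&(P[...,2]<240)&(abs(P[...,0]-563)<32)&(abs(P[...,1]-197)<25)&(d>0); print(m.sum(),np.percentile(P[m],[2,50,98],axis=0).round(1).tolist())
E
```

```text
clock: 13.0
tcp_pos: [565.1, 200.0, 267.7]
eef_rot: [[-0.019, 1.0, 0.003], [1.0, 0.019, 0.001], [0.001, 0.003, -1.0]]
force: [0.3, 0.3, -1.6]
grip_width: 60.0
grip_force: 19.9
top [564.45931612 199.76534097 266.34024163]Traceback (most recent call last):
  File "<stdin>", line 6, in <module>
    return _quantile_unchecked(
        a, q, axis, out, overwrite_input, method, keepdims, weights)
    return _ureduce(a,
                    func=_quantile_ureduce_func,
    ...<5 lines>...
                    overwrite_input=overwrite_input,
                    method=method)
    r = func(a, **kwargs)
    result = _quantile(arr,
                       quantiles=q,
    ...<2 lines>...
                       out=out,
                       weights=wgt)
    slices_having_nans = np.isnan(arr[-1, ...])
                                  ~~~^^^^^^^^^
IndexError: index -1 is out of bounds for axis 0 with size 0
```

```bash
python3 -m crank '[[[0,0,-0.003],6],[[0,0,-0.003],10.5],[[0,0,-0.003],10.5],[[0,0,0],10.5],[[0,0,0],10.5],[[0,0,0],10.5],[[0,0,0],10.5],[[0,0,0],10.5],[[0,0,0],10.5],[[0,0,0],10.5]]'
python3 -m crank '[[[0,0,0],8],[[0,0,0],3.6],[[0,0,0],0],[[0,0,0],0]]'
```

```text
clock: 14.3
tcp_pos: [563.6, 199.5, 273.4]
eef_rot: [[0.986, -0.169, -0.002], [-0.169, -0.986, -0.001], [-0.002, 0.001, -1.0]]
force: [0.1, -0.6, -1.3]
grip_width: 60.5
grip_force: 19.9
clock: 14.8
tcp_pos: [563.9, 199.6, 274.0]
eef_rot: [[0.934, -0.357, -0.001], [-0.357, -0.934, -0.0], [-0.001, 0.001, -1.0]]
force: [-0.3, -0.5, -0.2]
grip_width: 60.3
grip_force: 19.9
```

```bash
python3 -m crank '[[[0.010,0.020,0],0],[[0.0213,0.042,0],0],[[0.0213,0.042,0],0],[[0.0213,0.042,0],0],[[0.0213,0.042,0],0],[[0.0213,0.042,0],0],[[0.0213,0.042,0],0],[[0.0213,0.042,0],0],[[0.0213,0.042,0],0],[[0.0213,0.042,0],0]]'
python3 -m crank '[[[0.0113,0.020,0],0],[[0,0.0085,0],0],[[0,0,0],0],[[0,0,0],0]]'
python3 - <<'E'
from h import *
out=[]
for n in("top","side"):
    im,d=camera(n); np.savez("pics/%s2.npz"%n,im=im,d=d); out.append(im)
s=observe(); print(s["tcp_pos"],proj("top",s["tcp_pos"]),proj("side",s["tcp_pos"]))
R=lambda x:cv2.resize(x[...,::-1],(400,480),interpolation=cv2.INTER_CUBIC)
cv2.imwrite("pics/c2.png",np.hstack([R(out[0][120:240,260:360]),R(out[1][150:294,230:350])]))
E
```

```text
clock: 16.05
tcp_pos: [609.0, -246.9, 274.6]
eef_rot: [[0.934, -0.358, -0.0], [-0.358, -0.934, -0.0], [-0.0, 0.0, -1.0]]
force: [0.9, -0.1, -1.3]
grip_width: 60.0
grip_force: 19.9
clock: 16.55
tcp_pos: [610.0, -273.6, 274.7]
eef_rot: [[0.934, -0.357, -0.0], [-0.357, -0.934, 0.0], [-0.0, -0.0, -1.0]]
force: [-0.9, 0.2, -0.4]
grip_width: 60.0
grip_force: 19.9
[ 610.19909875 -273.64188208  274.76052949] [322.96081016 146.4059809 ] [319.03268641 192.24109114]
```

View pics/c2.png

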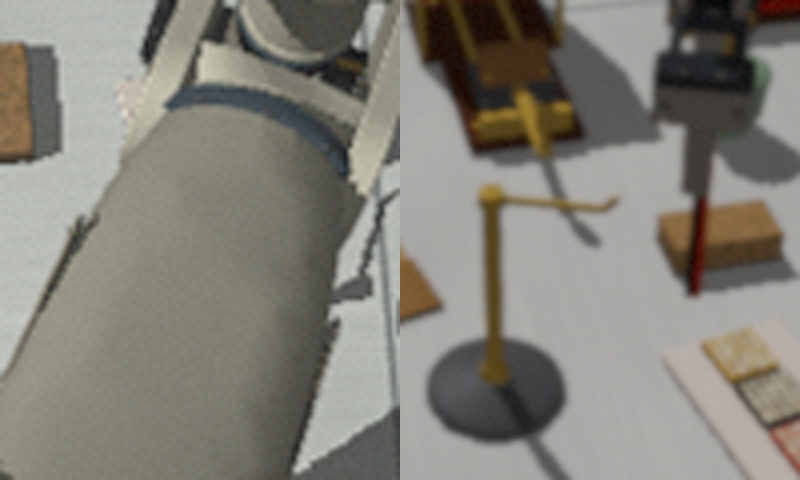

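The top camera is blocked by the arm. The side view shows the tray edge-on at (695,240), beyond the hook tip at (615,203). I'll compute the hook line from the earlier clear views, casting rays onto the hook's known height.

```bash
python3 - <<'E'
from h import *
v,u=np.mgrid[:384,:512]
def fit(n,f,w):
    t=np.load(f); im,d=t["im"],t["d"]; P=cloud(n,d); h=cv2.cvtColor(im,cv2.COLOR_RGB2HSV)
    b=(h[...,0]>11)&(h[...,0]<34)&(h[...,1]>75)&(u>w[0])&(u<w[1])&(v>w[2])&(v<w[3])
    # straight hook part only: x 485..545 by depthless rays on z=205
    vs,us=np.nonzero(b); q=np.array([onz(n,a,c,205)[:2] for a,c in zip(us,vs)])
    k=(q[:,0]>486)&(q[:,0]<545); q=q[k]
    l=cv2.fitLine(q.astype(np.float32),cv2.DIST_HUBER,0,.01,.01).ravel(); l[:2]*=np.sign(l[0])
    print(f,len(q),"dir deg",np.degrees(np.arctan2(l[1],l[0])),"y at x=470,510,550",[round(float(l[3]+(x-l[2])*l[1]/l[0]),1) for x in(470,510,550)])
fit("top","pics/top0.npz",(300,325,164,199)); fit("side","pics/side0.npz",(263,300,203,219)); fit("side","pics/side2.npz",(258,297,203,219))
# column axis, side: u-centre mid-height
for n,f in(("side","pics/side2.npz"),("side","pics/side0.npz")):
    t=np.load(f);P=cloud(n,t["d"]); m=(P[...,2]>60)&(P[...,2]<190)&(abs(P[...,0]-469)<25)&(abs(P[...,1]+224)<25)
    print("col",m.sum(),np.median(P[m],0),P[m].min(0),P[m].max(0))
t=np.load("pics/side2.npz");P=cloud("side",t["d"]);h=cv2.cvtColor(t["im"],cv2.COLOR_RGB2HSV)
m=(P[...,2]>140)&(P[...,2]<250)&(abs(P[...,0]-610)<30)&(abs(P[...,1]+285)<40); print(m.sum(),np.percentile(P[m],[1,50,99],axis=0).round(1))
m&=(h[...,0]<8)&(h[...,1]>150);print("red",m.sum(),np.percentile(P[m],[1,50,99],axis=0).round(1).tolist())
E
```

```text
pics/top0.npz 29 dir deg -21.218697 y at x=470,510,550 [-220.3, -235.8, -251.4]
pics/side0.npz 26 dir deg -20.455172 y at x=470,510,550 [-218.8, -233.8, -248.7]
pics/side2.npz 36 dir deg -21.327503 y at x=470,510,550 [-218.0, -233.6, -249.3]
col 214 [ 469.12980335 -225.2019316   129.75750278] [ 462.59061394 -228.77983624   60.35454731] [ 478.26308046 -214.04136013  189.56044629]
col 214 [ 469.164936   -225.04860493  128.92254491] [ 462.21686328 -229.4312912    61.47695557] [ 477.94796894 -216.58129943  189.24255477]
156 [[ 599.4 -306.1  154.9]
 [ 605.  -302.8  204.5]
 [ 610.8 -299.7  247.8]]
red 65 [[603.5, -305.9, 162.2], [606.6, -303.3, 199.0], [610.3, -300.3, 241.9]]
```

```bash
python3 -m crank '[[[0,0,0.02],0],[[0,0,0.025],0],[[0,0,0.025],0],[[-0.01,0,0.016],0],[[-0.012,0,0.0098],0],[[0,0,0],0],[[0,0,0],0],[[0,0,0],0]]'
python3 - <<'E'
from h import *
im,d=camera("side"); s=observe(); print(s["tcp_pos"],s["eef_rot"].round(4) if hasattr(s["eef_rot"],'round') else s["eef_rot"])
t=np.array(s["tcp_pos"]); X=np.array([.9336,-.3584,0])
for o in(-12,12): print("loop edge px",proj("side",t+[0,0,31.1+o]))
cv2.imwrite("pics/c3.png",cv2.resize(im[185:275,240:330][...,::-1],(600,600),interpolation=cv2.INTER_CUBIC))
E
```

```text
clock: 17.65
tcp_pos: [590.3, -267.2, 179.6]
eef_rot: [[0.934, -0.358, 0.002], [-0.358, -0.934, -0.001], [0.002, 0.0, -1.0]]
force: [0.2, 0.1, -0.7]
grip_width: 60.2
grip_force: 19.9
[ 590.17214865 -267.24307613  179.51655092] [[ 9.335e-01 -3.585e-01  1.300e-03]
 [-3.585e-01 -9.335e-01 -6.000e-04]
 [ 1.400e-03  1.000e-04 -1.000e+00]]
loop edge px [308.17280232 216.90781765]
loop edge px [308.77096753 209.20588855]
```

View pics/c3.png

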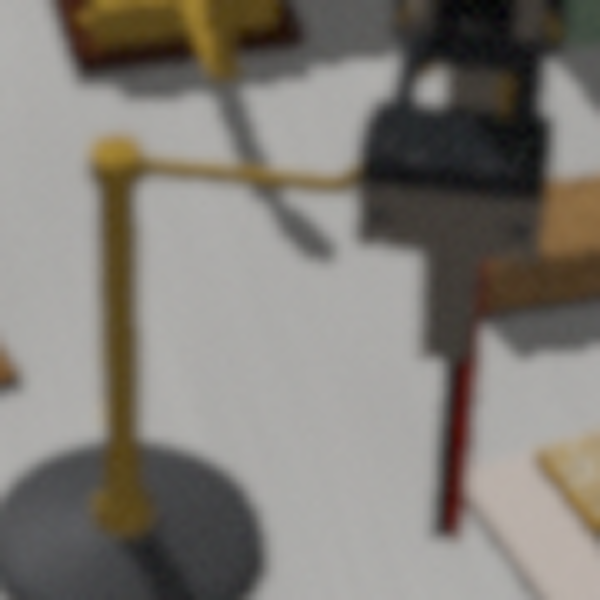

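The tray is upright and aligned, with its vermilion edge at (460,440). The finger carrier hides the hook tip, so I'll thread slowly and watch the force.

```bash
python3 -m crank '[[[-0.008,-0.001,0.0005],0],[[-0.008,0,0],0],[[-0.004,0,0],0],[[-0.004,0,0],0],[[-0.004,0,0],0],[[-0.004,0,0],0],[[0,0,0],0]]'
python3 -m crank '[[[-0.004,0,0],0],[[-0.004,0,0],0],[[-0.004,0,0],0],[[-0.004,0,0],0],[[-0.004,0,0],0],[[0,0,0],0]]'
```

```text
clock: 18.58
tcp_pos: [559.8, -254.5, 178.3]
eef_rot: [[0.934, -0.359, -0.0], [-0.359, -0.934, 0.0], [-0.0, -0.0, -1.0]]
force: [-0.1, -0.5, -1.1]
grip_width: 60.1
grip_force: 19.9
clock: 19.32
tcp_pos: [541.1, -247.3, 178.3]
eef_rot: [[0.934, -0.358, -0.0], [-0.358, -0.934, 0.0], [-0.0, 0.0, -1.0]]
force: [1.0, 0.3, -0.9]
grip_width: 60.2
grip_force: 19.9
```

```bash
python3 -m crank '[[[-0.006,0,0],0],[[-0.007,0,0],0],[[-0.007,0,0],0],[[-0.005,0,0],0],[[0,0,0],0],[[0,0,0.003],0],[[0,0,0.003],0],[[0,0,0.002],0],[[0,0,0.002],0],[[0,0,0],0]]'
python3 -m crank '[[[0,0,0.001],0],[[0,0,0.001],0],[[0,0,0],0]]'
python3 - <<'E'
from h import *
im,d=camera("side"); np.savez("pics/side4.npz",im=im,d=d)
cv2.imwrite("pics/c4.png",cv2.resize(im[185:275,240:330][...,::-1],(600,600),interpolation=cv2.INTER_CUBIC))
E
```

```text
clock: 20.58
tcp_pos: [517.9, -238.4, 168.0]
eef_rot: [[0.934, -0.358, -0.0], [-0.358, -0.934, 0.0], [-0.0, -0.0, -1.0]]
force: [0.1, -0.1, -1.8]
grip_width: 60.0
grip_force: 19.9
clock: 20.95
tcp_pos: [518.0, -238.4, 166.2]
eef_rot: [[0.934, -0.358, -0.0], [-0.358, -0.934, 0.0], [-0.0, 0.0, -1.0]]
force: [-0.4, -0.6, -0.5]
grip_width: 59.9
grip_force: 19.9
```

View pics/c4.png

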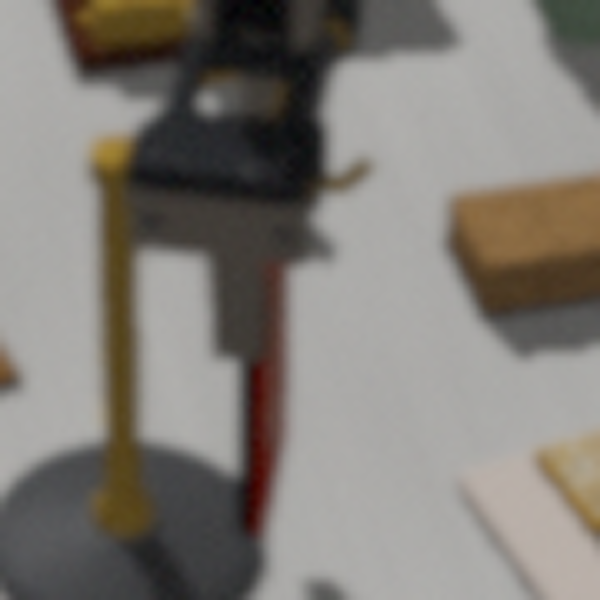

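The hook passes through: its tip shows at (365,165), on the far side of the tray. I'll lower in small steps until the load transfers to the hook.

```bash
python3 -m crank '[[[0,0,0.0007],0],[[0,0,0],0],[[0,0,0],0]]'; python3 -m crank '[[[0,0,0.0006],0],[[0,0,0],0],[[0,0,0],0]]'
```

```text
clock: 21.38
tcp_pos: [518.0, -238.4, 165.6]
eef_rot: [[0.934, -0.359, -0.0], [-0.359, -0.934, 0.0], [-0.0, -0.0, -1.0]]
force: [-0.2, -0.5, -0.8]
grip_width: 59.9
grip_force: 19.9
clock: 21.75
tcp_pos: [518.1, -238.4, 165.1]
eef_rot: [[0.934, -0.359, 0.0], [-0.359, -0.934, -0.0], [0.0, 0.0, -1.0]]
force: [-0.5, -0.1, 0.3]
grip_width: 59.8
grip_force: 19.9
```

```bash
python3 -m crank '[[[0,0,0.0005],0],[[0,0,0],0],[[0,0,0],0]]'; python3 -m crank '[[[0,0,0],0],[[0,0,0],0]]'
```

```text
clock: 22.12
tcp_pos: [518.2, -238.5, 164.8]
eef_rot: [[0.934, -0.359, 0.001], [-0.359, -0.934, -0.0], [0.001, 0.0, -1.0]]
force: [0.2, 0.8, 3.7]
grip_width: 59.9
grip_force: 19.9
clock: 22.38
tcp_pos: [518.2, -238.5, 164.7]
eef_rot: [[0.934, -0.359, 0.0], [-0.359, -0.934, -0.0], [0.0, 0.0, -1.0]]
force: [0.1, 0.0, 5.5]
grip_width: 59.9
grip_force: 19.9
```

```bash
python3 -m crank '[[[0,0,-0.0003],0],[[0,0,0],0]]' - 5
python3 -m crank '[[[0,0,0],0],[[0,0,0],0],[[0,0,0],0],[[0,0,0],0],[[0,0,0],0],[[0,0,0],0],[[0,0,0],0],[[0,0,0],0]]' 100
```

```text
clock: 22.62
tcp_pos: [518.0, -238.4, 164.7]
eef_rot: [[0.934, -0.359, -0.0], [-0.359, -0.934, 0.0], [-0.0, -0.0, -1.0]]
force: [0.5, -0.1, 2.6]
grip_width: 60.0
grip_force: 5.0
clock: 23.62
tcp_pos: [518.0, -238.4, 164.8]
eef_rot: [[0.934, -0.359, 0.0], [-0.359, -0.934, 0.0], [0.0, -0.0, -1.0]]
force: [-0.9, 0.1, 0.3]
grip_width: 92.2
grip_force: 0.0
```

```bash
python3 -m crank '[[[0,0,0],0],[[0,0,-0.005],0],[[0,0,-0.01],0],[[0,0,-0.02],0],[[0,0,-0.03],0],[[0,0,-0.05],0],[[0,0,-0.05],0],[[0,0,-0.05],0],[[0,0,0],0]]'
python3 -m crank '[[[0,0.04,0],0],[[0,0.05,0],0],[[0,0.05,0],0],[[0,0.05,0],0],[[0,0.04,0],0],[[0,0,0],0],[[0,0,0],0],[[0,0,0],0],[[0,0,0],0]]'
python3 - <<'E'
from h import *
a,da=camera("top"); b,db=camera("side")
R=lambda x:cv2.resize(x[...,::-1],(400,400),interpolation=cv2.INTER_CUBIC)
cv2.imwrite("pics/c5.png",np.hstack([R(a[140:240,260:360]),R(b[185:285,230:330])]))
for n,im,d in(("top",a,da),("side",b,db)):
    P=cloud(n,d); h=cv2.cvtColor(im,cv2.COLOR_RGB2HSV); m=((h[...,0]<8)|(h[...,0]>172))&(h[...,1]>150)&(P[...,2]>20)&(abs(P[...,0]-515)<50)&(abs(P[...,1]+240)<50)
    print(n,m.sum(),P[m].min(0),P[m].max(0)) if m.any() else 0
P=cloud("top",da); m=(abs(P[...,2]-100)<6)&(abs(P[...,0]-564)<15)&(P[...,1]>10)&(P[...,1]<90); print("knob",m.sum(),P[m].mean(0))
E
```

```text
clock: 24.75
tcp_pos: [519.6, -239.2, 385.0]
eef_rot: [[0.933, -0.359, 0.008], [-0.359, -0.934, -0.003], [0.008, 0.001, -1.0]]
force: [-0.4, 0.7, -0.4]
grip_width: 92.0
grip_force: 0.0
clock: 25.88
tcp_pos: [436.1, -452.2, 379.9]
eef_rot: [[0.934, -0.357, 0.0], [-0.357, -0.934, -0.0], [0.0, -0.0, -1.0]]
force: [-0.6, 0.3, 0.3]
grip_width: 91.9
grip_force: 0.0
top 7 [ 512.69664451 -267.85882427  180.95090665] [ 532.63664025 -216.33356627  187.07616104]
side 98 [ 512.94404479 -271.27096553   51.54009221] [ 527.78495689 -243.05891173  185.75570671]
knob 16 [566.58317234  49.69697574 102.15549374]
```

View pics/c5.png

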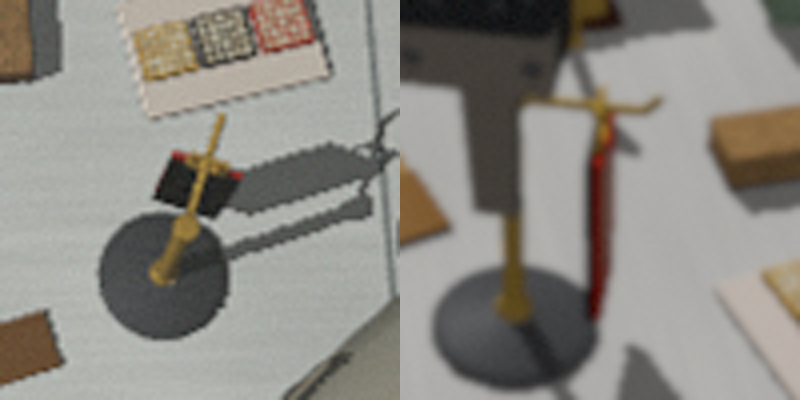

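The tray hangs on the hook by its loop at (600,105) in the right crop, upright, with the vermilion rim and face towards the tip. The knob measures y ≈ 50, so the carriage is out at its stop. I'll let the tray settle and hand in.

```bash
for i in 1 2 3; do python3 -m crank '[[[0,0,0],0],[[0,0,0],0],[[0,0,0],0],[[0,0,0],0],[[0,0,0],0],[[0,0,0],0],[[0,0,0],0],[[0,0,0],0]]' | head -1; done
python3 -c "
from cell import close_job
print(close_job())"
```

```text
clock: 26.98
clock: 27.98
clock: 28.98
the job is handed in; nothing more can be done
None
```

The tray hangs by its loop on the brass hook, eggshell face towards the tip, with the carriage out at its stop; I handed the job in at about 29 s, and no verdict was returned.

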